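# Open the amber bottle's pen

## Robot

A 7-joint arm with a two-finger parallel gripper is mounted at the origin on a cart in front of the work surface, level with it; the furniture and walls round the work are solid. World frame = base frame: x ahead of the robot, y to its left, z up, the work surface at z = 0. Lengths are in m, angles in rad, forces in N, time in s.
With the tool pointing down it reaches from about 0.425 to 0.925 m from the base axis. Payload 6.8 kg.
Tool frame: the origin (TCP) lies midway between the tips of the shut fingers; the grasp point (between the pads) lies 19 mm behind it; z points along the fingers, x is the direction in which the jaws open and shut, and the axes are right-handed (so a half turn about z gives the same grasp; the last joint's range is limited). The gripper opens to 85 mm and grips with 20 to 120 N. Pads are 22 mm wide; open, the fingers measure 114 mm over their backs; the gripper's body (76 mm by 85 mm) begins 54 mm behind the grasp point. The pads swing forward as they close: fully open they stand 13 mm farther back than shut.
Start: joints at [-1.454, 0.477, 0.022, 1.555, -0.011, 1.109, -0.083], TCP at [0.15, 0.658, 0.231] pointing down, gripper open.
Joint ranges: [-2.96, 2.96], [-0.34, 2.1], [-1.41, 1.46], [0.24, 2.44], [-1.37, 4.51], [0.17, 1.92], [-2.96, 2.96]. Speed limits (rad/s): [2.39, 2.39, 3.14, 3.14, 3.14, 3.14, 3.14].

## Interface

Orientations are given as a unit quaternion [w, x, y, z].
In Python, from station import bot, imaging, nets gives the robot as it stands. The module is installed in compiled form; this text tells all that it offers.
- The arm moves only by the tool apply_moves, never from a script. Its argument "moves" is text: rows parted by semicolons, each of 7 numbers parted by spaces: the gripper command: -1 is fully open, 1 is shut, values between are in proportion, then the shift along the tool's x, y, z normalised to -1 to 1, where 1 is 120 mm, then the turn, a rotation vector about the tool's x, y, z normalised to -1 to 1, where 1 is 4 degrees. In form: hand dx dy dz rx ry rz; .... A call has 1 to 12 rows; each row shifts and turns the commanded pose from where the row before left it, along the tool's axes as they then stand; what a row does not reach is not made up. A row lasts 1/12 s, in which the tool goes at most 41.7 mm and 7.16 degrees, less where a joint would pass 70% of its speed; a pose out of reach is approached as far as the arm can. A call with a number of a shift or a turn outside -1 to 1 is refused whole. A call with a gripper value outside its range is refused whole. The fingers move at their own pace and stop on an object; "force" is the grip in N (left out, the last holds). Time passes only in rows, so rows that do not move let the fingers close. It gives the time, the measured TCP pose, the force and the opening at its end, in the units of the state.
- bot.get_obs(): the state, without advancing time (a new reading comes with each control period).
- imaging.read_camera(name): name is "scene" or "top" or "wrist"; returns a dict with "image" (400x640x3 uint8, red, green, blue), "fx", "fy", "cx", "cy" (pixels), "view" (4x4, takes a point from world to camera coordinates); the wrist camera has in their place "mount" (4x4, takes a point from camera to tool coordinates, whose origin is the TCP and whose axes are the tool frame's). Camera axes: x right, y down, z forward; pixel columns grow to the right and rows downward; lengths in m; the calibration is good to about 2 mm. A picture is of the moment at which its call begins: read the wrist's pose just before it. There is no depth.
- bot.hand_in(): hands the job in, once; it reports no verdict.
Trained networks look in a picture, given as the dict that the camera call returned (one of the last four; its "shot" number tells which), for a name from the list of things; names that differ only in an ending like _2 or _b are one class to them, and where a whole thing is asked for, a point or a joint stands for the part that bears it (a point fixed in the world has none). Each returns a list of dicts, best first, with "score" (0 to 1); they miss things now and then, are a little off and sometimes report something else, mostly with a low value. They report only what shows in the picture. A call takes as long as a camera call.
- nets.spot_in(picture, name): "rect" ([left, top, right, bottom] in pixels, round what is visible of it).
- nets.outline_of(picture, name): "region" (400x640 bool, what is visible of it) and "rect" ([left, top, right, bottom] in pixels, round what is visible of it).
- nets.spot_point(picture, name): "location" ([column, row] in pixels: a listed point, or the origin of a listed thing).
The state is a dict: "t": time; "q": joint angles; "joint_vel": joint speeds; "joint_torque": joint torques, N m; "eef_pos": TCP position; "tool_rot": TCP orientation; "contact_force": force on the tool from outside, world axes, zero at the start; "torque": the same for the moment, N m; "gripper_width": opening from 0.0 (shut) to 1.0 (fully open).
Only numpy, scipy, OpenCV 4.12 (cv2) and the standard library are available. Lean on these libraries where they do the work, as an engineer would, in place of code of your own. Each camera call takes 0.05 s, during which the arm holds its last target.

## Task

Two identical bench pens keep glassware from being knocked over. Open the one that holds the amber bottle: push down the red thumb lever on its gate so that the latch bar lifts out of its catch, swing the gate towards the robot until it stands about square to the pen, then let go so that the bar drops back down. The bottle must stay standing where it is, and the pen with the vials must stay shut.

Things in the scene. Friction and masses are not known exactly. Their poses are not given: they have to be found in the camera images.
- bottle_pen: The amber bottle's pen: grey base plate 145 x 200 mm, clear sides, open top, 84 mm high, fixed. Its front (towards the robot) is a barred gate, rail 10 mm thick, hinged at the right end; catch post (124 mm) at the left. A steel latch bar on the gate has its nose in the catch. Origin: underside, 58 mm behind the gate, z up, x from gate to back, y along the shut gate from hinge to catch.
- bottle_pen_thumb (a point): Middle of the red thumb lever, the tail of that latch bar: a block 16 mm thick across the gate, 26 mm long, top at 145, underside at 111, this point at 133 mm above the table, 70 mm from the gate's hinge axis. Axes at rest as the pen's; they turn with gate and bar. Pinch its 16 mm from above. 20 mm straight down turns the bar 0.4 rad (stop 25 mm); only its weight resists, 0.7 N. Let go, it rises.
- bottle_pen_hinge (a point): Fixed point on the upright hinge axis of that gate, 133 mm above the table; axes as the pen's. The gate and its lever swing about it, counterclockwise seen from above, towards the robot.
- bottle_pen_gate (a joint): Angle of that gate in rad: 0 shut, grows as it swings out towards the robot, 1.57 square to the pen, stop at 1.75. A little friction in the hinge (0.04 N m) keeps it where it is left.
- bottle_pen_latch (a joint): Angle of that latch bar in rad: 0 in the catch, grows as the thumb lever goes down and the nose up; from 0.27 the nose is clear of the catch, stop at 0.5. Once the gate is 0.15 rad open the bar may drop.
- vial_pen_gate (a joint): Gate of the other, identical pen, which holds two small white-capped vials: 0 shut. It stays shut.
- bottle: Amber glass bottle with black cap, 46 mm across, 93 mm tall, standing loose in its pen on the 8 mm base plate; origin at the centre of its underside, z up.

How it is judged:
By the outcome, as a careful person would: the job done as asked, in the order asked, and still so for the second after the job is handed in, with the robot touching nothing.
It also fails if it takes over 35 s, if anything falls off the work surface, if the arm or the gripper's body presses on something with over 40 N, if the wrist force passes 120 N, or if a joint passes its speed limit or range.

## Working session

There is one attempt and no reset: what is moved stays moved. The work goes in short steps, Python scripts to look and compute and a tool call to move; the robot and the scene stay as the last step left them, time stands still between calls to the robot, and variables do not carry over. Pictures are saved under pics/ and viewed, and the job is handed in when it is done.

Besides the shell and the picture viewer there is one more tool, called by a JSON object that holds its "name" and its "arguments". apply_moves: Moves the arm, as the interface text tells. Scaled input: -1 to 1 covers 120 mm each way for a shift and 4 degrees each way for a turn. Its arguments: {"type":"object","properties":{"moves":{"type":"string"},"force":{"type":"number"}},"required":["moves"]}

```bash
mkdir -p pics; python3 - <<'E'
from station import bot, imaging, nets
import cv2, numpy as np
o=bot.get_obs(); print({k:np.round(v,3).tolist() for k,v in o.items()})
for n in ["scene","top"]:
    p=imaging.read_camera(n)
    cv2.imwrite(f"pics/{n}0.png",p["image"][:,:,::-1])
    print(n,p["fx"],p["cx"],np.round(p["view"],3).tolist())
    for t in ["bottle_pen_thumb","bottle_pen_hinge","bottle","bottle_pen"]:
        for r in nets.spot_point(p,t)[:3]: print(t,np.round(r["location"],1),round(r["score"],2))
E
```

```text
{'t': 0.0, 'q': [-1.454, 0.478, 0.022, 1.556, -0.012, 1.109, -0.083], 'joint_vel': [-0.001, 0.001, -0.0, -0.001, 0.0, -0.002, 0.0], 'joint_torque': [-0.001, -59.645, 1.608, -28.12, 0.012, 0.009, -0.0], 'eef_pos': [0.15, 0.657, 0.23], 'tool_rot': [0.001, 0.782, 0.623, -0.001], 'contact_force': [-0.054, -0.185, -0.682], 'torque': [-0.024, -0.066, 0.028], 'gripper_width': 1.001}
scene 439.39684990254614 328.14639628725297 [[0.694, -0.72, -0.013, -0.519], [-0.434, -0.403, -0.806, 0.279], [0.575, 0.565, -0.592, 0.747], [0.0, 0.0, 0.0, 1.0]]
bottle_pen_thumb [236.6 184.1] 0.46
bottle_pen_hinge [249.8 199. ] 0.92
bottle [276.6 220.2] 0.8
bottle_pen [267.6 221.8] 0.77
bottle_pen [249.  199.9] 0.22
top 480.7657541794017 324.89369721692555 [[-0.016, -1.0, 0.015, -0.147], [-0.999, 0.015, -0.046, 0.582], [0.045, -0.016, -0.999, 1.003], [0.0, 0.0, 0.0, 1.0]]
bottle_pen_thumb [220.6 236.6] 0.81
bottle_pen_hinge [261.4 246.1] 0.91
bottle_pen_hinge [258.2 204.6] 0.21
bottle [256.  205.2] 0.69
bottle_pen [240.  205.1] 0.88
```

View pics/scene0.png

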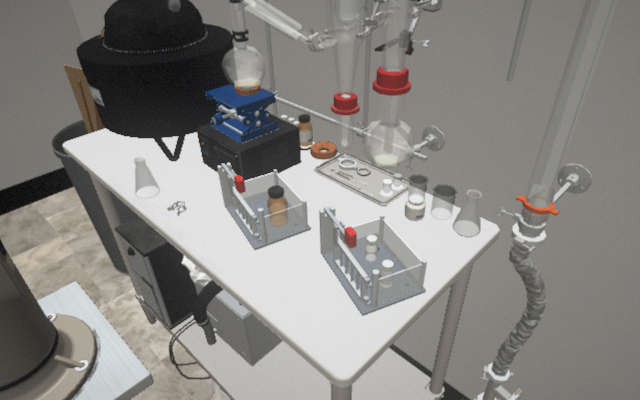

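View pics/top0.png

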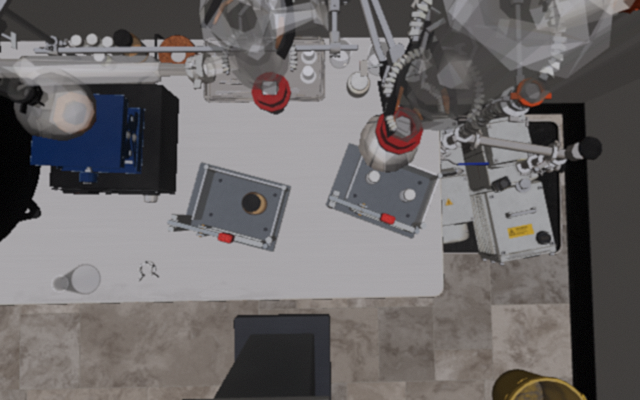

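```bash
cat > h.py <<'E'
import numpy as np, cv2
from scipy.spatial.transform import Rotation as R
def ray(p,uv):
    V=np.array(p["view"]); d=np.array([(uv[0]-p["cx"])/p["fx"],(uv[1]-p["cy"])/p["fy"],1.])
    return -V[:3,:3].T@V[:3,3], V[:3,:3].T@d
def atz(p,uv,z):
    c,d=ray(p,uv); return c+d*(z-c[2])/d[2]
def tri(rs):
    A=np.zeros((3,3));b=np.zeros(3)
    for c,d in rs:
        d=d/np.linalg.norm(d);P=np.eye(3)-np.outer(d,d);A+=P;b+=P@c
    return np.linalg.solve(A,b)
E
python3 - <<'E'
from station import bot, imaging, nets
from h import *
ps={n:imaging.read_camera(n) for n in ["scene","top"]}
rays={}
for n,p in ps.items():
    hsv=cv2.cvtColor(p["image"],cv2.COLOR_RGB2HSV)
    m=((hsv[...,0]<8)|(hsv[...,0]>172))&(hsv[...,1]>150)&(hsv[...,2]>90)
    k,l,st,c=cv2.connectedComponentsWithStats(m.astype(np.uint8))
    for i in range(1,k):
        if st[i,4]>25: print(n,st[i],np.round(c[i],1),np.round(atz(p,c[i],.133 if n=="scene" else .145),3))
    for t in ["bottle_pen_thumb","bottle_pen_hinge","bottle","bottle_pen"]:
        z={"bottle":.008,"bottle_pen":0}.get(t,.133)
        for r in nets.spot_point(p,t)[:1]:
            print(n,t,np.round(r["location"],1),round(r["score"],2),np.round(atz(p,r["location"],z),3))
            rays.setdefault(t,[]).append(ray(p,r["location"]))
for t in rays: print(t,np.round(tri(rays[t]),3))
p=ps["top"]; im=p["image"][:,:,::-1][140:270,150:310]
cv2.imwrite("pics/topz.png",cv2.resize(im,None,fx=4.5,fy=4.5,interpolation=cv2.INTER_CUBIC))
p=ps["scene"]; im=p["image"][:,:,::-1][150:250,200:320]
cv2.imwrite("pics/scz.png",cv2.resize(im,None,fx=5,fy=5,interpolation=cv2.INTER_CUBIC))
E
```

```text
scene [374  68  36  27 496] [390.9  81.8] [1.219 0.162 0.133]
scene [334  94  23  20 165] [344.1 101.9] [0.99  0.164 0.133]
scene [235 175   9   8  45] [238.5 178.8] [0.508 0.046 0.133]
scene [526 206  25   8  55] [537.6 210.4] [ 0.844 -0.49   0.133]
scene [345 228  11   8  56] [350.1 231.5] [ 0.539 -0.261  0.133]
scene bottle_pen_thumb [236.9 182.3] 0.65 [0.497 0.037 0.133]
scene bottle_pen_hinge [250.4 195.8] 0.57 [ 0.484 -0.027  0.133]
scene bottle [276.7 220.4] 0.58 [ 0.565 -0.002  0.008]
scene bottle_pen [267.3 220.4] 0.61 [0.556 0.023 0.   ]
top [252  77  38  35 540] [272.3  96.8] [ 0.76  -0.059  0.145]
top [545  93   7   6  30] [548.5  96. ] [ 0.755 -0.576  0.145]
top [520  98  23   9  89] [529.4 102.6] [ 0.743 -0.54   0.145]
top [376 115  46  39 538] [395.1 139.1] [ 0.678 -0.286  0.145]
top [381 214  14  10  98] [387.3 218.3] [ 0.531 -0.268  0.145]
top [219 233  13  10  97] [225.  237.1] [0.501 0.03  0.145]
top bottle_pen_thumb [222.7 240.1] 0.87 [0.495 0.037 0.133]
top bottle_pen_hinge [260.6 245.8] 0.82 [ 0.484 -0.033  0.133]
top bottle [255.6 203.4] 0.56 [ 0.567 -0.009  0.008]
top bottle_pen [242.8 205.7] 0.74 [0.562 0.019 0.   ]
bottle_pen_thumb [0.496 0.036 0.134]
bottle_pen_hinge [ 0.482 -0.033  0.137]
bottle [ 0.564 -0.008  0.012]
bottle_pen [ 0.56   0.022 -0.001]
```

```bash
ls pics
```

```text
scene0.png
scz.png
top0.png
topz.png
```

View pics/topz.png

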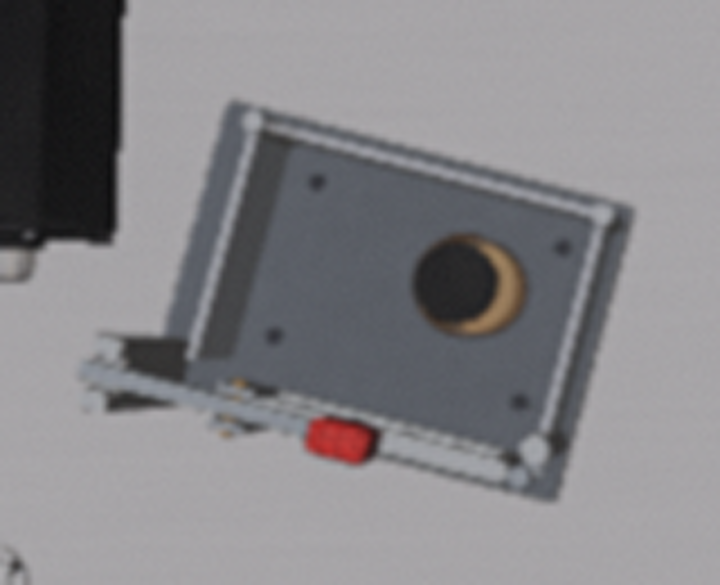

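View pics/scz.png

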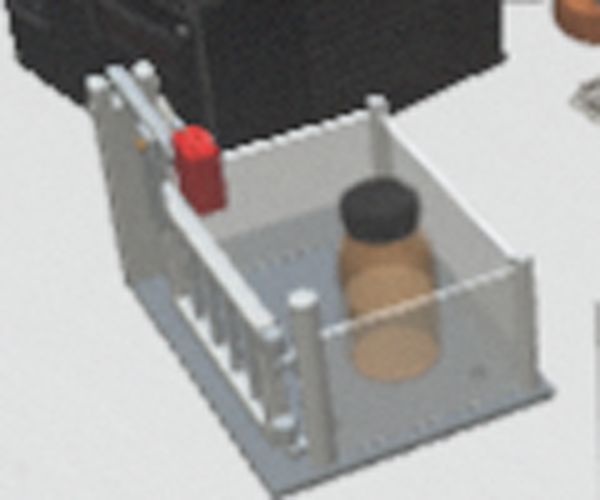

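```bash
cat > plan.py <<'E'
from h import *
def rows(p0,R0,p1,R1,n,hand):
    """straight line + slerp, printed as rows in tool axes (shift in the frame at row start)"""
    from scipy.spatial.transform import Slerp
    S=Slerp([0,1],R.concatenate([R0,R1])); out=[];p=np.array(p0,float);Rc=R0
    for i in range(1,n+1):
        tp=p0+(p1-p0)*i/n; tR=S(i/n)
        d=np.round(Rc.inv().apply(tp-p)/.12,2); w=np.round((Rc.inv()*tR).as_rotvec()/np.radians(4),2)
        p=p+Rc.apply(d*.12); Rc=Rc*R.from_rotvec(w*np.radians(4)); out.append([hand,*d,*w])
    print("; ".join(" ".join("%g"%(x+0.) for x in r) for r in out)); print("end",np.round(p,4),np.round(Rc.as_matrix()[:,0],3)); return p,Rc
def cur(o):
    q=o["tool_rot"]; return np.array(o["eef_pos"]),R.from_quat([q[1],q[2],q[3],q[0]])
def down(yawdeg):
    a=np.radians(yawdeg);c,s=np.cos(a),np.sin(a); return R.from_matrix(np.array([[c,s,0],[s,-c,0],[0,0,-1.]]))
E
python3 - <<'E'
from station import bot, imaging
from plan import *
p=imaging.read_camera("top")
C={k:atz(p,np.array(v)/4.5+[150,140],.008) for k,v in dict(bl=(232,100),br=(635,205),fr=(557,500)).items()}
for k,v in C.items(): print(k,np.round(v,3))
a=C["bl"]-C["br"];b=C["br"]-C["fr"];print(np.linalg.norm(a),np.linalg.norm(b),np.degrees(np.arctan2(-a[0],a[1])),np.degrees(np.arctan2(b[1],b[0])))
p0,R0=cur(bot.get_obs())
rows(p0,R0,np.array([.498,.034,.24]),down(-13),24,0)
E
```

```text
bl [0.656 0.105 0.008]
br [ 0.603 -0.085  0.008]
fr [ 0.465 -0.046  0.008]
0.1967874748948211 0.1435388340230375 -15.506327807046713 -15.52102290503311
0 -0.18 0.17 0 0 0 0.94; 0 -0.18 0.17 -0.01 0 0 0.94; 0 -0.16 0.19 0 0 0 0.94; 0 -0.15 0.2 0 0 0 0.94; 0 -0.13 0.21 -0.01 0 0 0.93; 0 -0.12 0.22 0 0 0 0.94; 0 -0.11 0.22 0 0 0 0.94; 0 -0.09 0.23 0 0 0 0.94; 0 -0.08 0.24 -0.01 0 0 0.94; 0 -0.06 0.24 0 0 0 0.94; 0 -0.04 0.24 0 0 0 0.94; 0 -0.03 0.25 -0.01 0 0 0.94; 0 -0.02 0.24 0 0 0 0.93; 0 0.01 0.25 0 0 0 0.94; 0 0.02 0.25 -0.01 0 0 0.94; 0 0.03 0.25 0 0 0 0.94; 0 0.05 0.24 0 0 0 0.94; 0 0.07 0.24 0 0 0 0.94; 0 0.09 0.23 -0.01 0 0 0.94; 0 0.09 0.23 0 0 0 0.94; 0 0.12 0.22 0 0 0 0.93; 0 0.12 0.21 -0.01 0 0 0.94; 0 0.14 0.21 0 0 0 0.94; 0 0.16 0.19 0 0 0 0.94
end [0.4982 0.0339 0.2397] [ 0.974 -0.225 -0.   ]
```

{"name": "apply_moves", "arguments": {"moves": "0 -0.18 0.17 0 0 0 0.94; 0 -0.18 0.17 -0.01 0 0 0.94; 0 -0.16 0.19 0 0 0 0.94; 0 -0.15 0.2 0 0 0 0.94; 0 -0.13 0.21 -0.01 0 0 0.93; 0 -0.12 0.22 0 0 0 0.94; 0 -0.11 0.22 0 0 0 0.94; 0 -0.09 0.23 0 0 0 0.94; 0 -0.08 0.24 -0.01 0 0 0.94; 0 -0.06 0.24 0 0 0 0.94; 0 -0.04 0.24 0 0 0 0.94; 0 -0.03 0.25 -0.01 0 0 0.94", "force": 25}}

```text
t: 2.05
eef_pos: [0.3252, 0.3447, 0.2362]
tool_rot: [-0.0, 0.962, 0.275, 0.0]
contact_force: [0.7, -0.0, -0.4]
gripper_width: 0.504
```

```bash
python3 - <<'E'
from station import bot
from plan import *
o=bot.get_obs(); print(np.round(o["q"],3),o["t"],o["eef_pos"],o["gripper_width"])
p0,R0=cur(o)
rows(p0,R0,np.array([.498,.034,.23]),down(-15),12,0)
E
```

```text
[-1.197  0.134  0.277  2.03  -0.044  0.983 -0.342] 2.05 [0.32523944 0.34473383 0.23622851] 0.5036046450527918
0 -0.01 0.25 0 0 0 0.98; 0 0 0.24 0.01 0 0 0.97; 0 0.02 0.25 0 0 0 0.98; 0 0.04 0.24 0.01 0 0 0.98; 0 0.06 0.24 0 0 0 0.97; 0 0.07 0.24 0.01 0 0 0.98; 0 0.09 0.23 0 0 0 0.97; 0 0.1 0.23 0 0 0 0.98; 0 0.12 0.21 0.01 -0.01 0 0.98; 0 0.13 0.21 0 0 0 0.97; 0 0.14 0.2 0.01 0 0 0.98; 0 0.16 0.19 0 0 0 0.98
end [0.4975 0.034  0.2301] [ 0.966 -0.259  0.   ]
```

{"name": "apply_moves", "arguments": {"moves": "0 -0.01 0.25 0 0 0 0.98; 0 0 0.24 0.01 0 0 0.97; 0 0.02 0.25 0 0 0 0.98; 0 0.04 0.24 0.01 0 0 0.98; 0 0.06 0.24 0 0 0 0.97; 0 0.07 0.24 0.01 0 0 0.98; 0 0.09 0.23 0 0 0 0.97; 0 0.1 0.23 0 0 0 0.98; 0 0.12 0.21 0.01 0 0 0.98; 0 0.13 0.21 0 0 0 0.97; 0 0.14 0.2 0.01 0 0 0.98; 0 0.16 0.19 0 0 0 0.98"}}

```text
t: 3.05
eef_pos: [0.4984, 0.0345, 0.2302]
tool_rot: [-0.0, 0.991, -0.131, 0.0]
contact_force: [-0.8, -0.1, -0.9]
gripper_width: 0.503
```

```bash
python3 - <<'E'
from station import bot, imaging, nets
from plan import *
o=bot.get_obs(); print(np.round(o["q"],3),o["t"],o["eef_pos"],o["gripper_width"])
p0,R0=cur(o)
p=imaging.read_camera("wrist"); print(p["fx"],np.round(p["mount"],3).tolist())
T=np.eye(4);T[:3,:3]=R0.as_matrix();T[:3,3]=p0
p["view2"]=np.linalg.inv(T@np.array(p["mount"]))
cv2.imwrite("pics/w1.png",p["image"][:,:,::-1])
q=dict(p);q["view"]=p["view2"]
for t in ["bottle_pen_thumb","bottle_pen_hinge","bottle"]:
    for r in nets.spot_point(p,t)[:2]: print(t,np.round(r["location"],1),round(r["score"],2),np.round(atz(q,r["location"],.008 if t=="bottle" else .133),4))
hsv=cv2.cvtColor(p["image"],cv2.COLOR_RGB2HSV)
m=((hsv[...,0]<8)|(hsv[...,0]>172))&(hsv[...,1]>150)&(hsv[...,2]>60)
k,l,st,c=cv2.connectedComponentsWithStats(m.astype(np.uint8))
for i in range(1,k):
    if st[i,4]>60: print(st[i],np.round(c[i],1),np.round(atz(q,c[i],.145),4))
E
```

```text
[-0.748  0.208  0.644  2.001 -0.151  0.978 -0.292] 3.05 [0.49843125 0.03450997 0.23023905] 0.5025422166491471
337.7685290007717 [[1.0, 0.0, 0.0, -0.001], [-0.0, 0.957, 0.289, -0.074], [-0.0, -0.289, 0.957, -0.143], [0.0, 0.0, 0.0, 1.0]]
bottle_pen_thumb [316.8 207.3] 0.75 [0.4997 0.0319 0.133 ]
bottle_pen_hinge [311.5 286.7] 0.92 [ 0.4784 -0.0317  0.133 ]
bottle [380.1 193.6] 0.77 [ 0.5633 -0.0096  0.008 ]
[306 187  22  41 771] [316.2 207.5] [0.5001 0.0355 0.145 ]
```

View pics/w1.png

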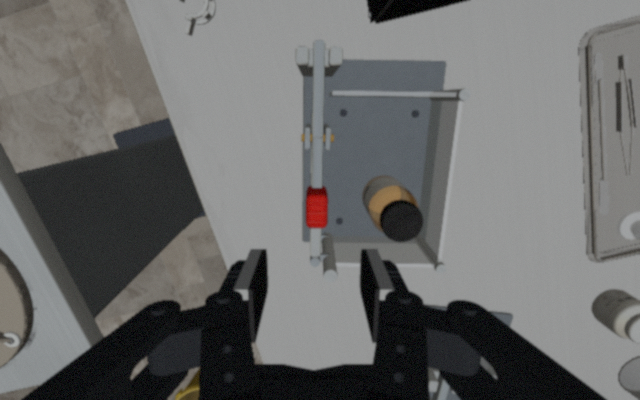

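{"name": "apply_moves", "arguments": {"moves": "0 0 0 0.25 0 0 0; 0 0 0 0.25 0 0 0; 0 0 0 0.25 0 0 0; 0 0 0 0.15 0 0 0; 0 0 0 0.07 0 0 0; 0 0 0 0 0 0 0", "force": 20}}

```text
t: 3.75
eef_pos: [0.4965, 0.0369, 0.1122]
tool_rot: [0.0, 0.992, -0.128, -0.002]
contact_force: [0.6, 0.1, 0.2]
gripper_width: 0.5
```

```bash
python3 - <<'E'
from station import bot, imaging, nets
from plan import *
o=bot.get_obs(); print(np.round(o["q"],3),o["t"],o["eef_pos"],o["gripper_width"],o["contact_force"])
p=imaging.read_camera("wrist"); cv2.imwrite("pics/w2.png",p["image"][:,:,::-1])
p=imaging.read_camera("scene"); cv2.imwrite("pics/s2.png",cv2.resize(p["image"][100:270,150:380,::-1],None,fx=3,fy=3))
E
```

```text
[-0.655  0.394  0.562  2.107 -0.313  0.725 -0.147] 3.75 [0.49645011 0.03687252 0.11220382] 0.49951254701007775 [0.61305034 0.13208726 0.1766875 ]
```

View pics/w2.png

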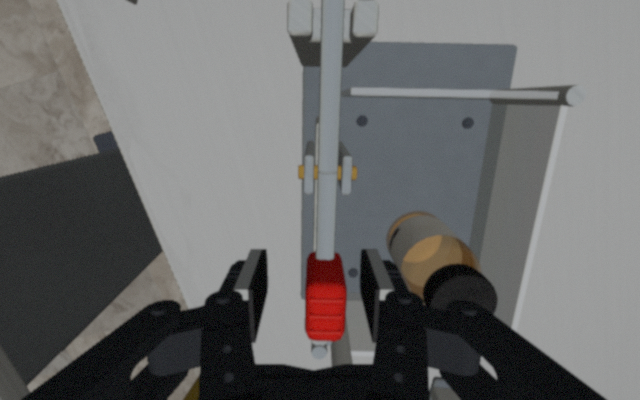

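View pics/s2.png

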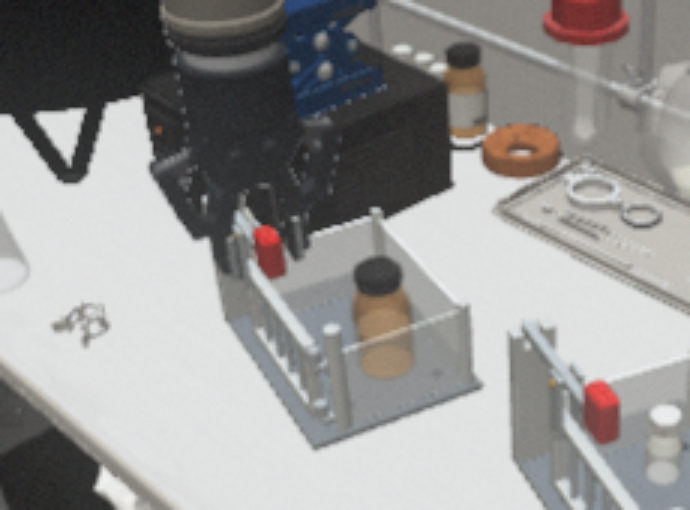

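{"name": "apply_moves", "arguments": {"moves": "0 0.035 0 0 0 0 0; 0 0 0 0 0 0 0; 0 0 0 0 0 0 0"}}

```text
t: 4.1
eef_pos: [0.5031, 0.0348, 0.1148]
tool_rot: [-0.001, 0.992, -0.129, 0.001]
contact_force: [0.2, -0.4, -1.0]
gripper_width: 0.499
```

```bash
python3 - <<'E'
from station import bot, imaging, nets
from plan import *
o=bot.get_obs(); print(np.round(o["q"],3),o["t"],o["eef_pos"],o["gripper_width"],o["contact_force"])
p=imaging.read_camera("wrist"); cv2.imwrite("pics/w3.png",p["image"][200:,160:480,::-1])
E
```

```text
[-0.649  0.396  0.564  2.095 -0.315  0.73  -0.142] 4.1 [0.50313653 0.03484367 0.11476095] 0.49919515527137553 [ 0.16598253 -0.35887946 -0.95170288]
```

View pics/w3.png

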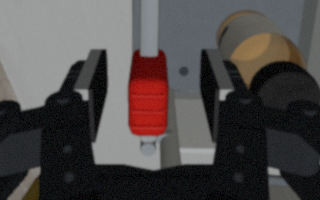

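{"name": "apply_moves", "arguments": {"moves": "0 -0.015 0 0 0 0 0; 0.4 0 0 0 0 0 0; 0.7 0 0 0 0 0 0; 1 0 0 0 0 0 0; 1 0 0 0 0 0 0; 1 0 0 0 0 0 0", "force": 20}}

```text
t: 4.65
eef_pos: [0.5002, 0.0352, 0.1138]
tool_rot: [-0.0, 0.992, -0.129, -0.0]
contact_force: [-0.7, -0.7, 3.0]
gripper_width: 0.183
```

```bash
python3 - <<'E'
from station import bot, imaging, nets
from plan import *
o=bot.get_obs(); print(np.round(o["q"],3),o["t"],o["eef_pos"],o["gripper_width"],o["contact_force"],o["torque"])
p=imaging.read_camera("wrist"); cv2.imwrite("pics/w4.png",p["image"][:,:,::-1])
E
```

```text
[-0.651  0.395  0.564  2.1   -0.315  0.728 -0.144] 4.65 [0.50017361 0.03516653 0.1137632 ] 0.18334312949476606 [-0.74529516 -0.7120053   2.98445652] [ 0.1257261   0.26846487 -0.07334195]
```

View pics/w4.png

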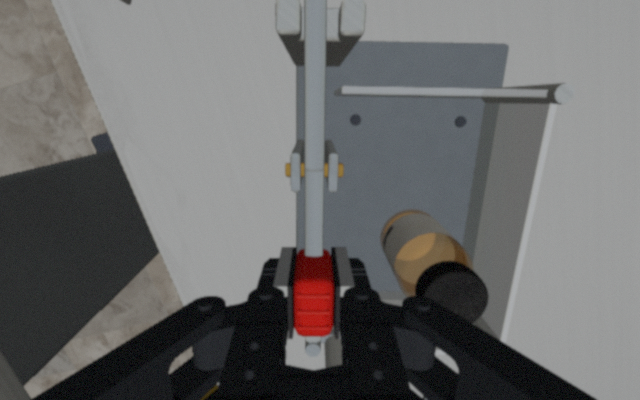

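{"name": "apply_moves", "arguments": {"moves": "1 0 0 0.04 0 0 0; 1 0 0 0.04 0 0 0; 1 0 -0.01 0.04 0 0 0; 1 0 -0.01 0.05 0 0 0; 1 0 0 0 0 0 0; 1 0 0 0 0 0 0"}}

```text
t: 5.2
eef_pos: [0.5001, 0.0357, 0.0927]
tool_rot: [0.001, 0.992, -0.13, -0.001]
contact_force: [-1.9, -5.4, -1.0]
gripper_width: 0.183
```

```bash
python3 - <<'E'
from station import bot, imaging, nets
from plan import *
o=bot.get_obs(); print(np.round(o["q"],3),o["t"],o["eef_pos"],o["gripper_width"],o["contact_force"],o["torque"])
p=imaging.read_camera("wrist"); cv2.imwrite("pics/w5.png",p["image"][:,:,::-1])
p=imaging.read_camera("scene"); cv2.imwrite("pics/s5.png",cv2.resize(p["image"][120:270,170:350,::-1],None,fx=4,fy=4))
E
```

```text
[-0.632  0.432  0.541  2.111 -0.344  0.685 -0.122] 5.2 [0.50006146 0.03573469 0.09268354] 0.18255683425491206 [-1.86425919 -5.37423609 -1.00615429] [-1.0834564   0.29682141 -0.08921549]
```

View pics/w5.png

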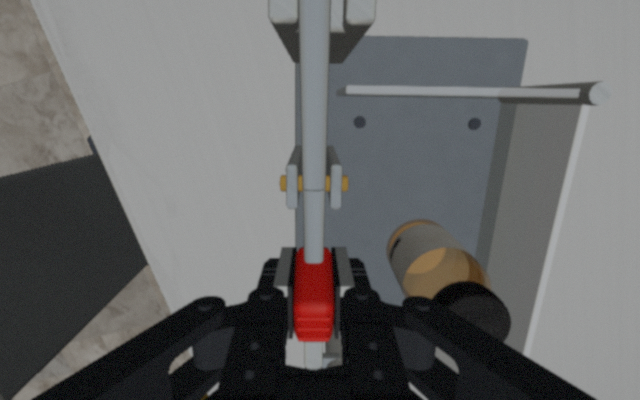

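View pics/s5.png

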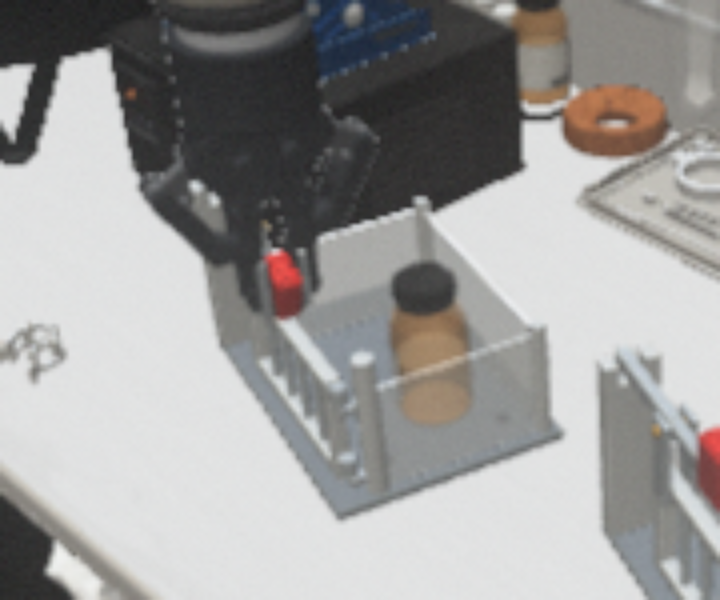

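```bash
cat > swing.py <<'E'
from plan import *
def swing(p0,R0,hinge,angs,tilts,hand=1):
    """angs/tilts cumulative degrees relative to current"""
    h=np.array([*hinge,p0[2]]); g=R0.apply([0,0,-.019])+p0; out=[];p=p0.copy();Rc=R0
    for a,b in zip(angs,tilts):
        A=R.from_rotvec([0,0,np.radians(a)]); tR=A*R0*R.from_rotvec([np.radians(b),0,0])
        tg=h+A.apply(g-h); tp=tg+tR.apply([0,0,.019])
        d=np.round(Rc.inv().apply(tp-p)/.12,3); w=np.round((Rc.inv()*tR).as_rotvec()/np.radians(4),2)
        p=p+Rc.apply(d*.12);Rc=Rc*R.from_rotvec(w*np.radians(4));out.append([hand,*d,*w])
    print("; ".join(" ".join("%g"%(x+0.) for x in r) for r in out)); print("end",p,Rc.as_matrix()[:,0],Rc.as_matrix()[:,2])
E
python3 - <<'E'
from station import bot
from swing import *
p0,R0=cur(bot.get_obs())
p0=np.array([.500,.0355,.093]);R0=down(-15)
a=np.arange(1,13)*3.5
swing(p0,R0,(.482,-.0325),a,np.clip((a-20)/5,0,None))
E
```

```text
1 -0.036 0.001 0 0 0 -0.88; 1 -0.036 0.001 0 0 0 -0.87; 1 -0.035 0.002 0 0 0 -0.87; 1 -0.036 0.001 0 0 0 -0.88; 1 -0.036 0.001 0 0 0 -0.88; 1 -0.036 0.001 0 0.05 0 -0.87; 1 -0.036 -0.001 0 0.18 -0.01 -0.87; 1 -0.036 -0.001 0 0.17 -0.02 -0.88; 1 -0.036 0 0 0.17 -0.03 -0.87; 1 -0.036 -0.001 0 0.18 -0.04 -0.88; 1 -0.037 -0.001 0 0.17 -0.05 -0.87; 1 -0.036 -0.001 0 0.18 -0.06 -0.87
end [0.44920005 0.03143092 0.09302128] [8.91159405e-01 4.53690315e-01 1.18226055e-04] [-0.0347119   0.06844253 -0.997051  ]
```

{"name": "apply_moves", "arguments": {"moves": "1 -0.036 0.001 0 0 0 -0.88; 1 -0.036 0.001 0 0 0 -0.87; 1 -0.035 0.002 0 0 0 -0.87; 1 -0.036 0.001 0 0 0 -0.88"}}

```text
t: 5.63
eef_pos: [0.4824, 0.0383, 0.0926]
tool_rot: [0.001, 1.0, -0.007, -0.001]
contact_force: [-3.4, -5.9, -1.0]
gripper_width: 0.185
```

{"name": "apply_moves", "arguments": {"moves": "1 -0.036 0.001 0 0 0 -0.88; 1 -0.036 0.001 0 0.05 0 -0.87; 1 -0.036 -0.001 0 0.18 -0.01 -0.87; 1 -0.036 -0.001 0 0.17 -0.02 -0.88; 1 -0.036 0 0 0.17 -0.03 -0.87; 1 -0.036 -0.001 0 0.18 -0.04 -0.88; 1 -0.037 -0.001 0 0.17 -0.05 -0.87; 1 -0.036 -0.001 0 0.18 -0.06 -0.87"}}

```text
t: 6.3
eef_pos: [0.4474, 0.0325, 0.0922]
tool_rot: [-0.038, 0.971, 0.235, -0.011]
contact_force: [-3.6, -2.0, -5.7]
gripper_width: 0.182
```

```bash
python3 - <<'E'
from station import bot, imaging
from swing import *
o=bot.get_obs(); print(np.round(o["q"],3),o["t"],o["eef_pos"],o["gripper_width"],o["contact_force"],o["torque"])
p0,R0=cur(o); print(R0.as_matrix().round(3).tolist())
h=np.array([.482,-.0325]); print("r",np.linalg.norm(p0[:2]-h))
p=imaging.read_camera("wrist"); cv2.imwrite("pics/w6.png",p["image"][:,:,::-1])
p=imaging.read_camera("scene"); cv2.imwrite("pics/s6.png",cv2.resize(p["image"][120:270,170:350,::-1],None,fx=4,fy=4))
a=np.arange(1,15)*3.5
p0=np.array([.4492,.0314,.093])
swing(p0,R0,h,a,a/7)
E
```

```text
[-0.422  0.343  0.314  2.193 -0.286  0.672  0.581] 6.3 [0.44743987 0.03251175 0.09216958] 0.18226866941980246 [-3.59991113 -2.0117572  -5.68666   ] [-0.79071987  0.37376493 -0.33258883]
[[0.889, 0.456, -0.04], [0.458, -0.886, 0.068], [-0.004, -0.079, -0.997]]
r 0.07362696667416285
1 -0.037 0 0 0.12 -0.07 -0.87; 1 -0.036 -0.001 0 0.12 -0.08 -0.87; 1 -0.037 0 0 0.12 -0.09 -0.87; 1 -0.037 0 0 0.13 -0.1 -0.87; 1 -0.037 0 0 0.12 -0.1 -0.87; 1 -0.037 -0.001 0 0.12 -0.11 -0.87; 1 -0.037 0 0 0.12 -0.12 -0.87; 1 -0.037 0 0 0.12 -0.12 -0.86; 1 -0.038 -0.001 0 0.12 -0.14 -0.87; 1 -0.037 0 0 0.12 -0.14 -0.86; 1 -0.037 0 0 0.12 -0.15 -0.86; 1 -0.038 0 0 0.13 -0.15 -0.87; 1 -0.038 -0.001 0 0.12 -0.16 -0.85; 1 -0.037 0 0 0.12 -0.18 -0.86
end [ 0.41003706 -0.01474893  0.09332653] [ 0.23769775  0.97132879 -0.00449047] [-0.19496153  0.04317991 -0.97985994]
```

View pics/w6.png

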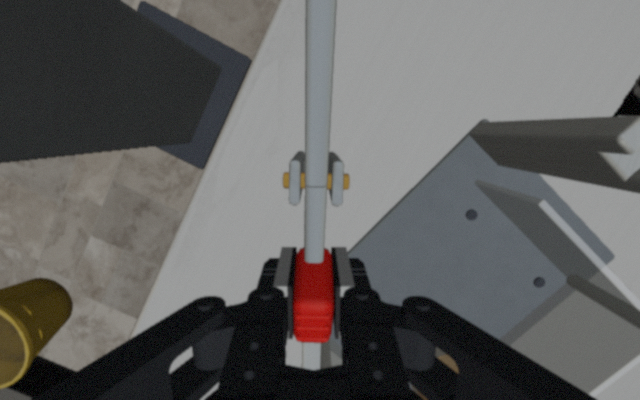

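View pics/s6.png

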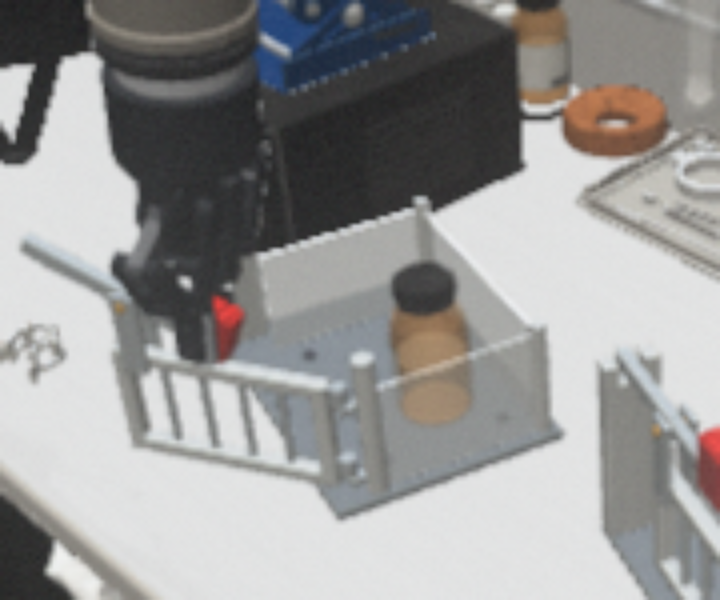

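{"name": "apply_moves", "arguments": {"moves": "1 -0.037 0 0 0.12 -0.07 -0.87; 1 -0.036 -0.001 0 0.12 -0.08 -0.87; 1 -0.037 0 0 0.12 -0.09 -0.87; 1 -0.037 0 0 0.13 -0.1 -0.87; 1 -0.037 0 0 0.12 -0.1 -0.87; 1 -0.037 -0.001 0 0.12 -0.11 -0.87; 1 -0.037 0 0 0.12 -0.12 -0.87"}}

```text
t: 6.98
eef_pos: [0.4217, 0.014, 0.092]
tool_rot: [-0.063, 0.898, 0.435, -0.034]
contact_force: [-7.7, -1.2, -5.5]
gripper_width: 0.182
```

```bash
python3 - <<'E'
from station import bot
from swing import *
o=bot.get_obs(); print(np.round(o["q"],3),o["t"],o["eef_pos"],o["gripper_width"],o["contact_force"],o["torque"])
p0,R0=cur(o); print(R0.as_matrix().round(3).tolist())
E
```

```text
[-0.289  0.34   0.215  2.192 -0.243  0.741  1.011] 6.9833 [0.42165216 0.01395448 0.09196636] 0.1817185117966123 [-7.74737445 -1.24910222 -5.51169817] [-0.54217681  0.81908369 -0.38526993]
[[0.619, 0.777, -0.115], [0.785, -0.614, 0.083], [-0.006, -0.142, -0.99]]
```

{"name": "apply_moves", "arguments": {"moves": "1 -0.037 0 0 0.12 -0.12 -0.86; 1 -0.038 -0.001 0 0.12 -0.14 -0.87; 1 -0.037 0 0 0.12 -0.14 -0.86; 1 -0.037 0 0 0.12 -0.15 -0.86; 1 -0.038 0 0 0.13 -0.15 -0.87; 1 -0.038 -0.001 0 0.12 -0.16 -0.85; 1 -0.037 0 0 0.12 -0.18 -0.86; 1 0 0 0 0 0 0; 1 0 0 0 0 0 0"}}

```text
t: 7.73
eef_pos: [0.4055, -0.0144, 0.092]
tool_rot: [-0.079, 0.784, 0.612, -0.066]
contact_force: [-10.8, -5.0, -3.5]
gripper_width: 0.186
```

```bash
python3 - <<'E'
from station import bot, imaging
from swing import *
o=bot.get_obs(); print(np.round(o["q"],3),o["t"],o["eef_pos"],o["gripper_width"],o["contact_force"],o["torque"])
p0,R0=cur(o); print(R0.as_matrix().round(3).tolist())
p=imaging.read_camera("wrist"); cv2.imwrite("pics/w7.png",p["image"][:,:,::-1])
p=imaging.read_camera("scene"); cv2.imwrite("pics/s7.png",cv2.resize(p["image"][120:270,170:350,::-1],None,fx=4,fy=4))
p=imaging.read_camera("top"); cv2.imwrite("pics/t7.png",cv2.resize(p["image"][140:290,150:330,::-1],None,fx=4,fy=4))
E
```

```text
[-0.2    0.361  0.152  2.163 -0.145  0.827  1.383] 7.7333 [ 0.40551369 -0.014394    0.0920229 ] 0.18606814601690075 [-10.76637699  -5.01187109  -3.48339364] [-0.81673462  1.46298638 -0.2700902 ]
[[0.242, 0.949, -0.201], [0.97, -0.238, 0.043], [-0.007, -0.205, -0.979]]
```

View pics/w7.png

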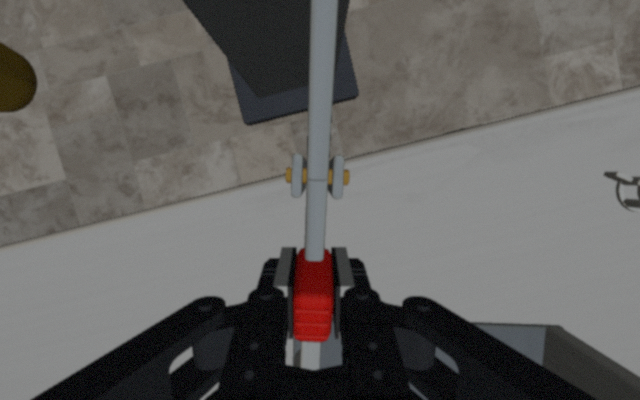

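View pics/s7.png

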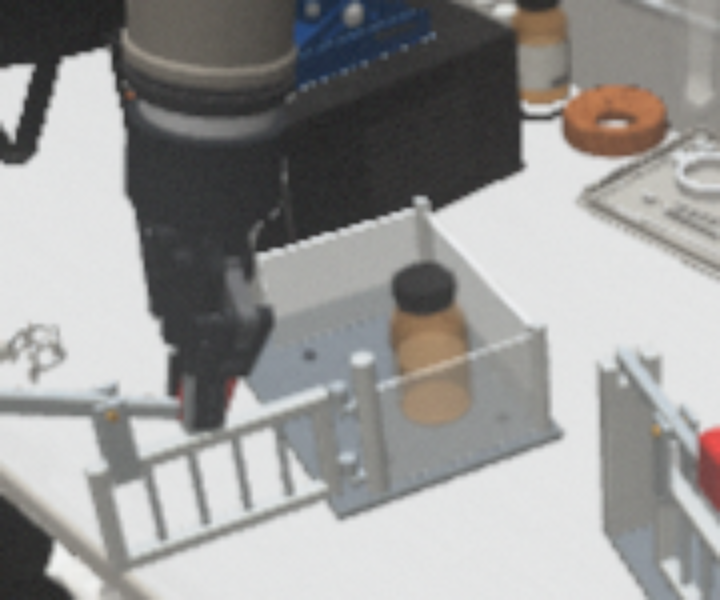

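View pics/t7.png

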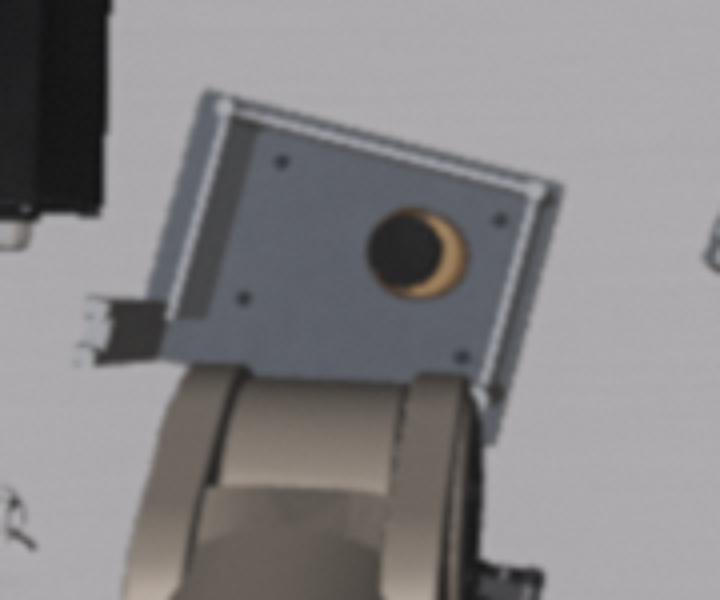

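{"name": "apply_moves", "arguments": {"moves": "0.4 0 0 0 0 0 0; 0.2 0 0 0 0 0 0; 0 0 0 0 0 0 0; 0 0 0 0 0 0 0; 0 0 0 0 0 0 0; 0 0 0 0 0 0 0"}}

```text
t: 8.38
eef_pos: [0.4114, -0.0126, 0.0936]
tool_rot: [-0.076, 0.784, 0.614, -0.061]
contact_force: [0.1, 0.4, -0.2]
gripper_width: 0.503
```

```bash
python3 - <<'E'
from station import bot, imaging
from swing import *
o=bot.get_obs(); print(np.round(o["q"],3),o["t"],o["eef_pos"],o["gripper_width"],o["contact_force"],o["torque"])
p=imaging.read_camera("wrist"); cv2.imwrite("pics/w8.png",p["image"][:,:,::-1])
E
```

```text
[-0.201  0.359  0.151  2.157 -0.146  0.823  1.384] 8.3833 [ 0.41140224 -0.01264078  0.09361065] 0.5032855014802157 [ 0.08528075  0.36973165 -0.16299368] [-0.03401873 -0.25094071  0.02330781]
```

View pics/w8.png

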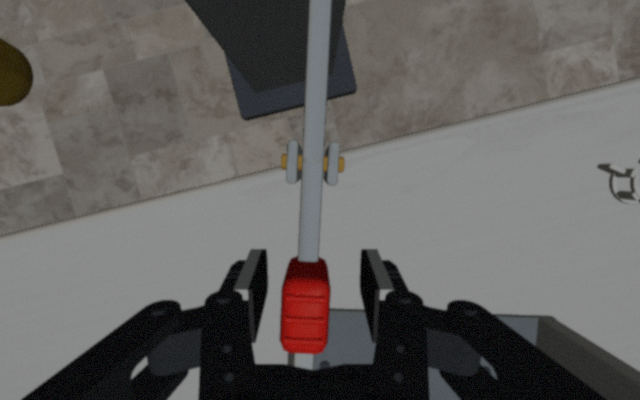

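{"name": "apply_moves", "arguments": {"moves": "0 0 0 -0.05 0 0 0; 0 0 0 -0.1 0 0 0; 0 0 0 -0.2 0 0 0; 0 0 0 -0.25 0 0 0; 0 0 0 -0.25 0 0 0; 0 0 0 -0.25 0 0 0; 0 0 0 -0.1 0 0 0; 0 0 0 0 0 0 0; 0 0 0 0 0 0 0"}}

```text
t: 9.18
eef_pos: [0.4386, -0.0192, 0.2352]
tool_rot: [-0.076, 0.784, 0.613, -0.061]
contact_force: [0.7, -0.6, 0.4]
gripper_width: 0.505
```

```bash
python3 - <<'E'
from station import bot, imaging, nets
from swing import *
o=bot.get_obs(); print(np.round(o["q"],3),o["t"],o["eef_pos"],o["gripper_width"],o["contact_force"])
p0,R0=cur(o)
p=imaging.read_camera("wrist"); cv2.imwrite("pics/w9.png",p["image"][:,:,::-1])
T=np.eye(4);T[:3,:3]=R0.as_matrix();T[:3,3]=p0
q=dict(p);q["view"]=np.linalg.inv(T@np.array(p["mount"]))
for t in ["bottle_pen_thumb","bottle_pen_hinge"]:
    for r in nets.spot_point(p,t)[:1]: print(t,np.round(r["location"],1),round(r["score"],2),np.round(atz(q,r["location"],.133),4))
p=imaging.read_camera("scene"); cv2.imwrite("pics/s9.png",cv2.resize(p["image"][120:320,170:440,::-1],None,fx=2.9,fy=2.9))
for t in ["bottle_pen_thumb","bottle_pen_hinge","bottle"]:
    for r in nets.spot_point(p,t)[:1]: print(t,np.round(r["location"],1),round(r["score"],2),np.round(atz(p,r["location"],.008 if t=="bottle" else .133),4))
E
```

```text
[-0.219  0.191  0.184  1.976 -0.093  1.168  1.339] 9.1833 [ 0.43860024 -0.01915324  0.23523978] 0.5046296182834995 [ 0.74042773 -0.59859711  0.4238688 ]
bottle_pen_thumb [309.8 193.8] 0.69 [ 0.4122 -0.0153  0.133 ]
bottle_pen_hinge [304.2 280.8] 0.71 [ 0.4773 -0.036   0.133 ]
bottle_pen_thumb [217.8 206. ] 0.64 [ 0.4157 -0.0072  0.133 ]
bottle_pen_hinge [251.3 198. ] 0.74 [ 0.4806 -0.0349  0.133 ]
bottle [278.4 221.3] 0.85 [ 0.5658 -0.008   0.008 ]
```

View pics/w9.png

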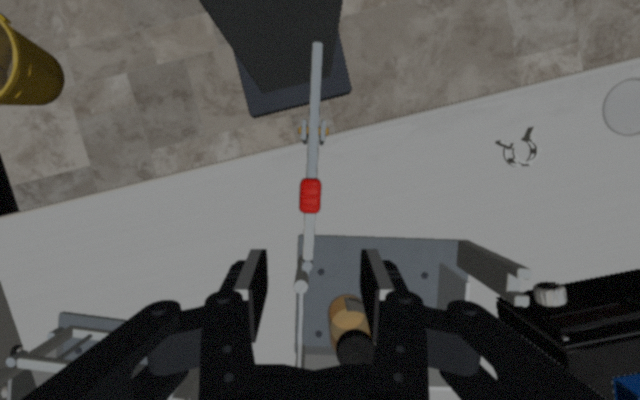

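View pics/s9.png

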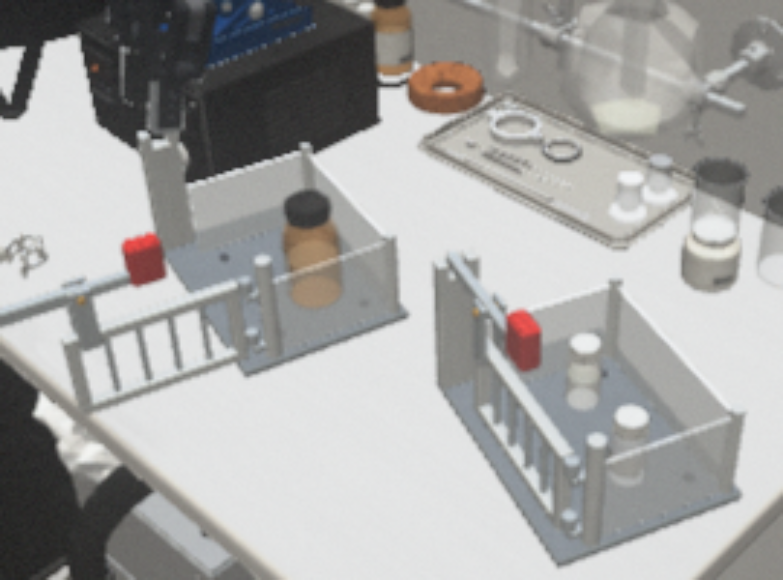

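```bash
python3 - <<'E'
from station import bot
print(bot.get_obs()["t"]); print(bot.hand_in())
E
```

```text
9.5333
the job is handed in; nothing more can be done
None
```

The amber bottle's pen is open and the job is handed in, at 9.5 s of the 35 s allowed. I pinched the red lever and pushed it down about 21 mm. I then swung the gate about 91° by the tool's yaw, let go, and backed the open gripper away.

Last checks, all from camera views taken after the gripper had backed away:
- **Gate:** it stands nearly square to the pen. The wrist view puts it at about 87° and the scene view at about 82°, so they differ by 5°. I trust the wrist view more because it is closer.
- **Latch bar:** it dropped back level, parallel to the gate rail.
- **Bottle:** it is upright at about (0.566, -0.008) m, where it started to within about 2 mm.
- **Vial pen:** it is still shut, with both vials standing.
- **Forces:** the highest reading at the end of a move was about 12 N, while swinging the gate. It was near zero once the gripper was clear.

I did not re-check the gate with the top camera after releasing it. The arm had blocked that view of the gate just before.

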